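Set the laminator dial four clicks up and start it

TASK

The laminator is set for thin pouches and the next sheets need thicker ones: with a fingertip, push the dial's post round clockwise (seen from above) by exactly four clicks from where it stands now, without running past the fourth click and without pinching the post. Leave the dial resting in that click, then press the round start button fully down with a fingertip and let it come back up. Leave the tape roll, stapler, mug and glue stick where they are.

Things in the scene. Friction and masses are not known exactly. Their poses are not given: they have to be found in the camera images.
- laminator: White office pouch laminator, fixed, 160 deep (its x) by 440 long (its y) by 80 mm high, with a feed shelf out to 125 mm on its -x side; origin at the centre of its underside on the table. Dial and start button stand on its flat top (80 mm above the table), one near each end (the two may swap ends).
- dial_center (a point): Point on the dial's upright axis, at the height of the disc's top face (12.5 mm above the laminator's top). The dial is a flat black disc, 76 mm across, on a fixed grey round bezel (100 mm across, 4 mm high). White tick marks on the bezel show where the post stands at its 8 click-stops, 30 degrees apart.
- dial: The turning disc with its post; origin on its axis, 8.5 mm below the disc's top; its -x points to the post. It turns about the vertical only; end stops beyond the first and last click-stop; it starts in one of the first three, counted clockwise. The post needs about 2 to 5 N to get over a click; from midway (15 degrees) it snaps on into the next stop by itself and stays there, finger gone or not.
- post_mid (a point): Centre, half-way up, of the finger post on the dial: a bare aluminium upright cylinder 12 mm in diameter, 16 mm high, standing on the disc 30 mm from the dial's axis (this point is 8 mm above the disc's top). It is the only thing that stands up from the disc, and is pushed sideways, clockwise seen from above.
- start_top (a point): Centre of the top face of the start button: a black round cap 28 mm across in a grey round housing 44 mm across and 12 mm high, on the laminator's top; when up, the cap's top stands 22 mm above the laminator's top. Pressed straight down.
- start (a joint): Travel of the start button: 0 up, 0.006 m fully down; springs back. It starts to give at about 1.5 N and is fully down at 5 N.
- tape: Cardboard-coloured ring of tape lying on the laminator's top between the dial and the button, 60 mm across, 19 mm high, hole 38 mm; loose. Origin at the centre of its underside.
- stapler: Grey and black stapler on the table, 130 x 34 mm, 54 mm high, long along its x; loose. Origin at the centre of its underside.
- mug: White mug on the table, 76 mm across, 85 mm high, handle at its +y; loose. Origin at the centre of its underside.
- glue_stick: Upright glue stick on the table, 27 mm across, 88 mm high, white with grey cap; loose. Origin at the centre of its underside.

How it is judged:
By the outcome, as a careful person would: the job done as asked, in the order asked, and still so for the second after the job is handed in, with the robot touching nothing.
It also fails if it takes over 61 s, if anything falls off the work surface, if the arm or the gripper's body presses on something with over 40 N, if the wrist force passes 120 N, or if a joint passes its speed limit or range.

ROBOT

A 6-joint arm with a two-finger parallel gripper is mounted at the origin on the work surface. World frame = base frame: x ahead of the robot, y to its left, z up, the work surface at z = 0. Lengths are in m, angles in rad, forces in N, time in s.
With the tool pointing down it reaches from about 0.25 to 0.775 m from the base axis. Payload 4 kg.
Tool frame: the origin (TCP) lies midway between the tips of the shut fingers; the grasp point (between the pads) lies 19 mm behind it; z points along the fingers, y is the direction in which the jaws open and shut (so a half turn about z gives the same grasp; the last joint's range is limited). The gripper opens to 94 mm and grips with 3 to 60 N. Pads are 16 mm wide; open, the fingers measure 119 mm over their backs; the gripper's body (75 mm by 177 mm) begins 78 mm behind the grasp point.
Start: joints at [1.143, 0.087, 1.371, -0, 1.684, -0.103], TCP at [0.176, 0.521, 0.168] pointing down, gripper open.
Joint ranges: [-3.1, 3.1], [-0.76, 2.03], [0.27, 2.55], [-1.08, 4.22], [0.17, 2.65], [-2.57, 2.57]. Speed limits (rad/s): [2.79, 2.79, 3.14, 3.14, 3.14, 3.14].

INTERFACE

Orientations are given as [roll, pitch, yaw] about the fixed x, y, z axes, in that order (R = Rz(yaw) Ry(pitch) Rx(roll)).
In Python, from bench import robot, cams gives the robot as it stands.
- The arm moves only by the tool step_arm, never from a script. Its argument "plan" is a list that holds one entry, the list of rows, each a list of 5 numbers: the shift along the world's x, y, z in mm, then the turn about the world's z in rad, then the opening in per cent of the stroke, from 0 (shut) to 100 (fully open). In form: [[[tx, ty, tz, turn, fingers], ...]]. A call has 1 to 8 rows; each row is the pose to reach, as a shift and turn from the pose commanded when the call began; what a row does not reach only later rows make up. A row lasts 1/12 s, in which the tool goes at most 41.7 mm and 7.16 degrees, less where a joint would pass 70% of its speed; a pose out of reach is approached as far as the arm can. A call with a gripper value outside its range is refused whole. The fingers move at their own pace and stop on an object; the grip force is fixed at half the most. Time passes only in rows, so rows that repeat a pose let the fingers close. It gives the time, the measured TCP pose, the force and the opening at its end, in the units of the state.
- robot.get_obs(): the state, without advancing time (a new reading comes with each control period).
- cams.snapshot(name): name is "side" or "top"; returns a dict with "frame" (420x560x3 uint8, red, green, blue), "camera_matrix" (3x3 intrinsics, pixels), "origin" and "attitude" of the camera in the world. Camera axes: x right, y down, z forward; pixel columns grow to the right and rows downward; lengths in m; the calibration is good to about 2 mm. A picture is of the moment at which its call begins. There is no depth.
- robot.close_job(): hands the job in, once; it reports no verdict.
The state is a dict: "time": time; "joint_positions": joint angles; "qvel": joint speeds; "joint_torque": joint torques, N m; "tool_pos": TCP position; "ee_rot": TCP orientation; "wrist_force": force on the tool from outside, world axes, zero at the start; "wrist_torque": the same for the moment, N m; "width": finger opening in m.
Only numpy, scipy, OpenCV 4.12 (cv2) and the standard library are available. Lean on these libraries where they do the work, as an engineer would, in place of code of your own. Each camera call takes 0.05 s, during which the arm holds its last target. There are 200 camera calls.

## Working session

There is one attempt and no reset: what is moved stays moved. The work goes in short steps, Python scripts to look and compute and a tool call to move; the robot and the scene stay as the last step left them, time stands still between calls to the robot, and variables do not carry over. Pictures are saved under pics/ and viewed, about 8 in all and at most 12, crops included, and the job is handed in when it is done.

Besides the shell and the picture viewer there is one more tool, called after "Request:" in YAML: its name, and indented under it one key for each argument. step_arm: Moves the arm, as the interface text tells. Its arguments: {"type":"object","properties":{"plan":{"type":"array"}},"required":["plan"]}

```bash
mkdir -p pics; cat > h.py <<'E'
import numpy as np, cv2
from bench import robot, cams
from scipy.spatial.transform import Rotation as R
def snap(n,f):
    s=cams.snapshot(n); cv2.imwrite('pics/'+f,s['frame'][:,:,::-1]); np.savez('pics/'+f+'.npz',**{k:np.array(v) for k,v in s.items()}); return s
def rot(s):
    a=np.array(s['attitude'])
    return a if a.shape==(3,3) else (R.from_euler('xyz',a).as_matrix() if a.size==3 else None)
def ray(s,u,v,z):
    d=rot(s)@np.linalg.inv(s['camera_matrix'])@np.array([u,v,1.]); o=np.array(s['origin']); return o+d*(z-o[2])/d[2]
def proj(s,p):
    q=np.array(s['camera_matrix'])@rot(s).T@(np.array(p)-s['origin']); return q[:2]/q[2]
E
python3 - <<'E'
from h import *
for n in('top','side'):
    s=snap(n,n+'1.png'); print(s['camera_matrix'],s['origin'],s['attitude'])
print(robot.get_obs())
E
```

```text
[[518.81464231   0.         283.1650402 ]
 [  0.         518.81464231 213.38386738]
 [  0.           0.           1.        ]] [0.52719513 0.04779262 1.1101576 ] [-3.08041653 -0.02965858 -1.59118952]
[[435.84738061   0.         281.88611187]
 [  0.         435.84738061 208.81474679]
 [  0.           0.           1.        ]] [ 0.56764735 -0.56794144  0.61796895] [-2.26626868e+00  1.61975773e-03 -3.21092281e-02]
{'time': 0.1, 'joint_positions': array([ 1.14291512e+00,  8.79032864e-02,  1.37206293e+00,  2.98094069e-05,
        1.68361261e+00, -1.03094007e-01]), 'qvel': array([ 0.00150192, -0.00035122, -0.00371344,  0.00063191, -0.00190299,
       -0.0004551 ]), 'joint_torque': array([ 2.39690562e-03, -3.41249478e+01, -3.03302908e+01,  7.20129395e-02,
        3.03903187e-02, -7.82104621e-05]), 'tool_pos': array([0.17526661, 0.5207385 , 0.16692956]), 'ee_rot': array([-3.13962008e+00, -2.33868759e-04,  2.81680855e+00]), 'wrist_force': array([ 0.15607748, -0.94572512,  0.1028147 ]), 'wrist_torque': array([-0.00032049, -0.00971008,  0.02286562]), 'width': 0.09392027608667211}
```

View pics/top1.png

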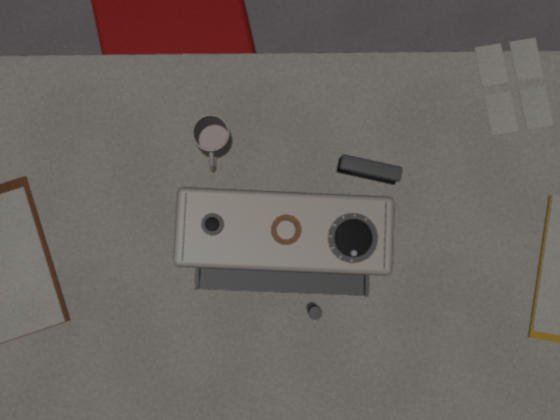

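View pics/side1.png

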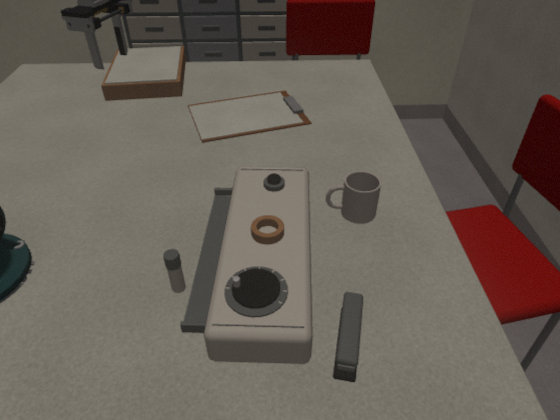

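Top view: the dial is at about (353,238) with its post at (354,253), the button at (212,224), the tape at (286,230) and the glue stick at (315,312). The side view agrees. I'll measure next.

```bash
cat > m.py <<'E'
from h import *
out=[]
for n,box in(('top',(318,203,70,70)),('side',(215,255,85,70))):
    s=dict(np.load(f'pics/{n}1.png.npz')); f=s['frame']; g=cv2.cvtColor(f,cv2.COLOR_RGB2GRAY)
    x,y,w,h=box; out.append(cv2.resize(f[y:y+h,x:x+w],(390,390*h//w if n=='side' else 390),interpolation=cv2.INTER_CUBIC))
    # dark blobs in the laminator's region: dial disc, start cap
    m=(g<45).astype(np.uint8); k,l,st,c=cv2.connectedComponentsWithStats(m)
    for i in range(1,k):
        if st[i,4]>40: print(n,st[i],c[i].round(1),'z.0925',ray(s,*c[i],.0925)[:2].round(4),'z.102',ray(s,*c[i],.102)[:2].round(4))
cv2.imwrite('pics/crop1.png',np.hstack([cv2.copyMakeBorder(o,0,390-o.shape[0],0,0,0) for o in out])[:,:,::-1])
E
python3 m.py
```

```text
top [239   0  16  52 191] [246.8  24.9] z.0925 [0.9692 0.0815] z.102 [0.965  0.0812]
top [337 158  58  26 232] [363.2 174.6] z.0925 [ 0.663 -0.144] z.102 [ 0.6617 -0.1422]
top [205 217  14  14 141] [211.7 223.5] z.0925 [0.5717 0.1566] z.102 [0.5713 0.1556]
top [ 335  219   37   37 1057] [353.1 236.6] z.0925 [ 0.5405 -0.1204] z.102 [ 0.5404 -0.1188]
side [  61    0  314   81 6980] [275.1  25.1] z.0925 [0.5964 1.1518] z.102 [0.5959 1.1208]
side [140   0  19   4  73] [148.9   1.5] z.0925 [0.0498 1.499 ] z.102 [0.0592 1.4616]
side [199   0  18   4  65] [207.5   1.3] z.0925 [0.3068 1.4913] z.102 [0.3115 1.4541]
side [257   0  18   3  48] [265.7   0.9] z.0925 [0.5617 1.4886] z.102 [0.5619 1.4514]
side [114  27  12  28 156] [119.5  40.1] z.0925 [0.0463 1.0057] z.102 [0.0558 0.9772]
side [146  27  17   4  52] [154.2  29. ] z.0925 [0.1448 1.1233] z.102 [0.1524 1.0927]
side [202  27  18   4  71] [210.4  28.5] z.0925 [0.3539 1.121 ] z.102 [0.3577 1.0905]
side [258  26  17   4  64] [266.2  27.5] z.0925 [0.5625 1.1241] z.102 [0.5626 1.0935]
side [205  53  17   4  49] [213.1  54.2] z.0925 [0.3873 0.8587] z.102 [0.3906 0.8329]
side [260  52  15   4  50] [267.5  53.7] z.0925 [0.5652 0.8565] z.102 [0.5652 0.8308]
side [ 482   95   78  271 6537] [535.  207.4] z.0925 [1.0643 0.0494] z.102 [1.0554 0.0382]
side [268 174  13  11 105] [273.7 179. ] z.0925 [0.5733 0.1572] z.102 [0.5732 0.1441]
side [  0 207  19  73 636] [  5.4 249.1] z.0925 [ 0.1149 -0.0292] z.102 [ 0.123  -0.0389]
side [  0 248  31  53 399] [ 15.1 279.5] z.0925 [ 0.1609 -0.0983] z.102 [ 0.1682 -0.1068]
side [171 257   9  13  43] [176.  262.9] z.0925 [ 0.4092 -0.071 ] z.102 [ 0.4121 -0.08  ]
side [ 232  269   48   39 1422] [256.5 288.5] z.0925 [ 0.5417 -0.1292] z.102 [ 0.5422 -0.1372]
side [184 326  20   6  50] [194.4 328.6] z.0925 [ 0.4548 -0.199 ] z.102 [ 0.4568 -0.2057]
side [334 361  22  21 236] [343.9 373.9] z.0925 [ 0.6565 -0.2746] z.102 [ 0.6549 -0.2799]
```

View pics/crop1.png

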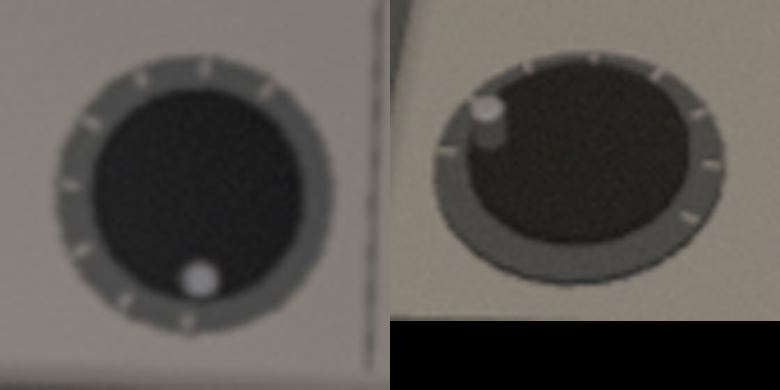

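Crop: eight ticks. In the top view they run clockwise from (188,320) at the bottom, over the left, to (267,87). The post at (200,280) stands at the first, bottom one. I'll fit the tick circle in both views.

```bash
cat > m2.py <<'E'
from h import *
from scipy.optimize import least_squares
T=[(188,320),(125,299),(82,248),(70,184),(92,124),(140,78),(204,68),(267,87)]
S=[(447,150),None,(528,67),(594,57),(657,73),(698,114),(710,163),(690,216)]
P={}
for n,L,o,k in(('top',T,(318,203),390/70),('side',[t and (t[0]-390,t[1]) for t in S],(215,255),390/85)):
    s=dict(np.load(f'pics/{n}1.png.npz'))
    w=[(i,ray(s,(t[0]+.5)/k-.5+o[0],(t[1]+.5)/k-.5+o[1],.084)[:2]) for i,t in enumerate(L) if t]
    I=np.array([i for i,_ in w]);W=np.array([p for _,p in w])
    # tick i at angle a0 - 30deg*i (clockwise)
    f=lambda q:(W-q[:2]-q[3]*np.c_[np.cos(q[2]-I*np.pi/6),np.sin(q[2]-I*np.pi/6)]).ravel()
    r=least_squares(f,[*W.mean(0),np.pi,.045]); q=r.x
    print(n,'centre',q[:2].round(4),'a0 deg',np.degrees(q[2]).round(1),'r',q[3].round(4),'res mm',(abs(r.fun).max()*1e3).round(1))
    pt=((200,280),(487-390,107))[n=='side']
    p=ray(s,(pt[0]+.5)/k-.5+o[0],(pt[1]+.5)/k-.5+o[1],.1085)[:2]; d=p-q[:2]
    print(' post',p.round(4),'r',np.hypot(*d).round(4),'ang',np.degrees(np.arctan2(d[1],d[0])).round(1))
E
python3 m2.py
```

```text
top centre [ 0.5394 -0.1212] a0 deg 174.7 r 0.0452 res mm 0.8
 post [ 0.509  -0.1176] r 0.0306 ang 173.3
side centre [ 0.5401 -0.1225] a0 deg 174.1 r 0.0455 res mm 1.0
 post [ 0.5104 -0.1207] r 0.0298 ang 176.6
```

Request:
step_arm:
  plan:
    - [[40, -80, 0, -0.1, 0], [80, -160, 0, -0.2, 0], [120, -240, 0, -0.4, 0], [120, -240, 0, -0.45, 0], [120, -240, 0, -0.45, 0], [120, -240, 0, -0.45, 0], [120, -240, 0, -0.45, 0], [120, -240, 0, -0.45, 0]]

```text
time: 0.77
tool_pos: [0.2967, 0.2783, 0.1678]
ee_rot: [-3.141, 0.001, 2.361]
wrist_force: [-0.3, 0.4, 0.2]
width: 0.0441
```

Request:
step_arm:
  plan:
    - [[20, -38, 0, -0.1, 0], [40, -76, 0, -0.2, 0], [60, -114, 0, -0.3, 0], [80, -152, 0, -0.4, 0], [100, -190, 0, -0.5, 0], [120, -228, 0, -0.55, 0], [120, -228, 0, -0.6, 0], [120, -228, 0, -0.6, 0]]

```text
time: 1.43
tool_pos: [0.4163, 0.0519, 0.1672]
ee_rot: [-3.14, -0.001, 1.762]
wrist_force: [0.3, 0.2, 0.3]
width: 0.0003
```

Request:
step_arm:
  plan:
    - [[18, -38, 0, -0.1, 0], [36, -76, 0, -0.2, 0], [54, -114, 0, -0.29, 0], [72, -152, 0, -0.29, 0], [91, -194, -10, -0.29, 0], [91, -194, -30, -0.29, 0], [91, -194, -40, -0.29, 0], [91, -194, -40, -0.29, 0]]

```text
time: 2.1
tool_pos: [0.5046, -0.138, 0.1242]
ee_rot: [-3.134, -0.003, 1.479]
wrist_force: [-0.5, -0.0, -0.6]
width: 0.0006
```

```bash
python3 - <<'E'
from h import *
o=robot.get_obs(); print(o['tool_pos'],o['ee_rot'],o['wrist_force'],o['width'])
a=snap('top','t2.png')['frame'][180:290,290:400]; b=snap('side','s2.png')['frame'][200:310,200:310]
cv2.imwrite('pics/c2.png',cv2.resize(np.hstack([a,b]),(800,400),interpolation=cv2.INTER_CUBIC)[:,:,::-1])
E
```

```text
[ 0.50461853 -0.13799215  0.12416726] [-3.13422281 -0.00345361  1.47906882] [-0.49064115 -0.0417517  -0.63916944] 0.0005603453970923613
```

View pics/c2.png

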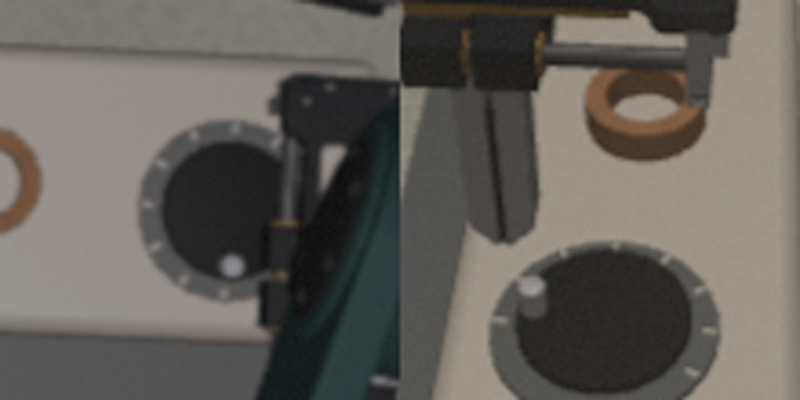

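Request:
step_arm:
  plan:
    - [[3, -3, 0, 0, 0], [3, -3, -10, 0, 0], [3, -3, -20, 0, 0], [3, -3, -26, 0, 0], [3, -3, -26, 0, 0], [3, -3, -26, 0, 0]]

```text
time: 2.7
tool_pos: [0.5089, -0.1434, 0.1011]
ee_rot: [-3.14, -0.0, 1.477]
wrist_force: [0.6, -0.9, -0.6]
width: 0.0004
```

```bash
python3 - <<'E'
from h import *
o=robot.get_obs(); print(o['tool_pos'],o['wrist_force'])
s=snap('side','s3.png');print(proj(s,o['tool_pos']),(proj(s,o['tool_pos'])-[200,220])*8)
cv2.imwrite('pics/c3.png',cv2.resize(s['frame'][220:295,200:300],(800,600),interpolation=cv2.INTER_CUBIC)[:,:,::-1])
# arc waypoints: post angle -> tool pos, shift rel. to present
C=np.array([539.7,-121.8])
for a in range(174,60,-8):
    r=np.radians(a); e=np.array([np.cos(r),np.sin(r)]); t=np.array([np.sin(r),-np.cos(r)])
    print(a,(C+30*e-14*t).round(1),'yaw',round(r-np.pi/2,3))
E
```

```text
[ 0.50887413 -0.14339835  0.10112211] [ 0.5616699  -0.89502053 -0.63000747]
[234.32693519 292.7326385 ] [274.61548152 581.86110803]
174 [ 508.4 -132.6] yaw 1.466
166 [ 507.2 -128.1] yaw 1.326
158 [ 506.6 -123.5] yaw 1.187
150 [ 506.7 -118.9] yaw 1.047
142 [ 507.4 -114.4] yaw 0.908
134 [ 508.8 -109.9] yaw 0.768
126 [ 510.7 -105.8] yaw 0.628
118 [ 513.3 -101.9] yaw 0.489
110 [516.3 -98.4] yaw 0.349
102 [519.8 -95.4] yaw 0.209
94 [523.6 -92.8] yaw 0.07
86 [527.8 -90.9] yaw -0.07
78 [532.2 -89.5] yaw -0.209
70 [536.8 -88.8] yaw -0.349
62 [541.4 -88.7] yaw -0.489
```

View pics/c3.png

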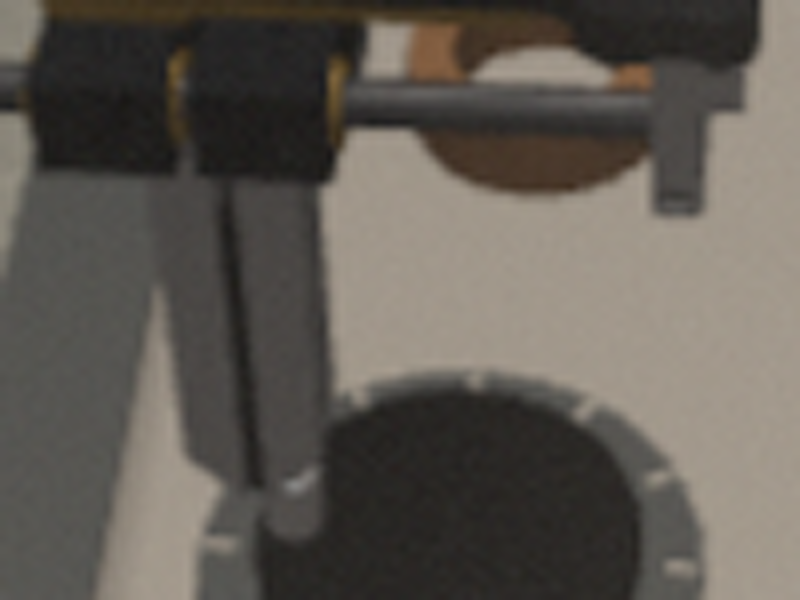

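Side crop: the finger tip shows at about crop (255,488), i.e. pixel (232,281), and hides part of the post. The prediction was row 293, so I'll check this mismatch.

```bash
python3 - <<'E'
from h import *
s=dict(np.load('pics/s3.png.npz'))
p=[.509,-.1434,.1011]
for z in(.095,.1011,.11,.12,.13): print(z,proj(s,[.509,-.1434,z]).round(1))
for z in(.09,.101,.11,.12): print('ray',z,ray(s,231.9,281,z).round(4))
print('post top',proj(s,[.5098,-.1189,.1085]),'base',proj(s,[.5098,-.1189,.0925]))
s2=dict(np.load('pics/s2.png.npz'));print('s2 pred',proj(s2,[.5046,-.138,.1242]),'seen',228.8,266.5)
o=robot.get_obs();print(o['tool_pos'],o['joint_positions'])
t=snap('top','t3.png');print(proj(t,o['tool_pos']))
cv2.imwrite('pics/c4.png',cv2.resize(t['frame'][190:300,310:420],(600,600),interpolation=cv2.INTER_CUBIC)[:,:,::-1])
E
```

```text
0.095 [234.7 295.3]
0.1011 [234.4 292.7]
0.11 [234.  288.9]
0.12 [233.5 284.5]
0.13 [233. 280.]
ray 0.09 [ 0.5026 -0.1106  0.09  ]
ray 0.101 [ 0.5039 -0.1201  0.101 ]
ray 0.11 [ 0.505  -0.1279  0.11  ]
ray 0.12 [ 0.5063 -0.1366  0.12  ]
post top [235.41053118 277.05608467] base [236.1279152  283.90154849]
s2 pred [230.50454375 279.88151701] seen 228.8 266.5
[ 0.50929017 -0.14362235  0.10176038] [-3.82057565e-01  6.38199870e-02  1.52720820e+00  3.03817609e-05
  1.55102656e+00 -2.88104777e-01]
[366.18087065 252.36017485]
```

View pics/c4.png

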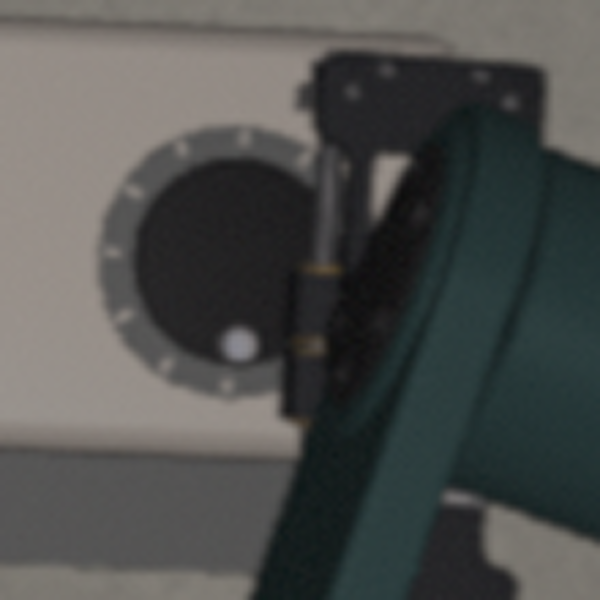

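Top crop: the post is still at its first tick and the arm hides the tips. I'll take a fresh, brightened side picture to see whether the mismatch is lag or real.

```bash
python3 - <<'E'
from h import *
a=cv2.imread('pics/s3.png'); s=snap('side','s4.png'); b=cv2.imread('pics/s4.png')
print('diff',cv2.absdiff(a,b)[200:330,180:320].mean())
o=robot.get_obs(); print(o['tool_pos'],proj(s,o['tool_pos']))
c=np.clip(b[200:320,170:330].astype(float)*2.2,0,255).astype(np.uint8)
cv2.imwrite('pics/c5.png',cv2.resize(c,(800,600),interpolation=cv2.INTER_CUBIC))
E
```

```text
diff 2.6103479853479854
[ 0.50970787 -0.14387377  0.10239903] [234.80618173 292.41953863]
```

View pics/c5.png

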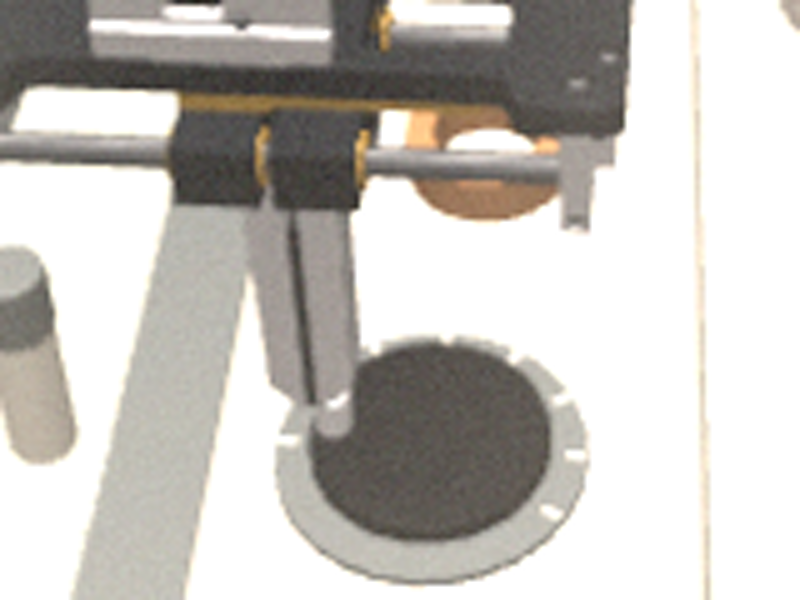

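Side view: the fingers really do end at pixel (232,281), which would put the tip about 25 mm higher than the state says. A gentle sideways probe towards the post will settle it.

Request:
step_arm:
  plan:
    - [[0, 3, 0, 0, 0], [0, 6, 0, 0, 0], [0, 8, 0, 0, 0], [0, 10, 0, 0, 0], [0, 11, 0, 0, 0], [0, 12, 0, 0, 0], [0, 13, 0, 0, 0], [0, 14, 0, 0, 0]]

```text
time: 3.52
tool_pos: [0.5095, -0.1296, 0.102]
ee_rot: [3.141, 0.0, 1.477]
wrist_force: [0.5, 0.3, -0.0]
width: 0.0002
```

```bash
python3 - <<'E'
from h import *
for i in range(3):
    s=snap('side','s5.png'); o=robot.get_obs(); print(o['tool_pos'],o['wrist_force'])
t=snap('top','t5.png')['frame']
b=np.hstack([s['frame'][230:310,200:300],t[203:283,318:418]]).astype(float)*1.8
cv2.imwrite('pics/c6.png',cv2.resize(np.clip(b,0,255).astype(np.uint8),(800,320),interpolation=cv2.INTER_CUBIC)[:,:,::-1])
E
```

```text
[ 0.50952013 -0.12949881  0.10200816] [-0.57993211 -0.2651133  -1.19823059]
[ 0.50954006 -0.12962593  0.10201279] [-0.87444988  0.24127104  0.01135781]
[ 0.50953045 -0.12968744  0.10198087] [ 0.30951781 -0.08779851 -0.72032436]
```

View pics/c6.png

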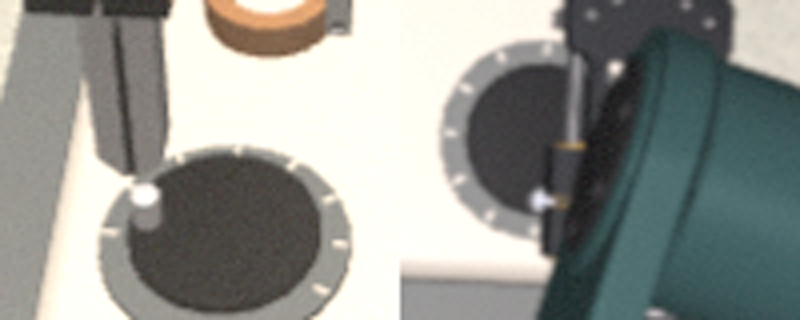

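The probe met no force, and the tip now shows behind and above the post at side pixel (232.5,273.7). So the real tip is higher than reported. I'll find its height by touching the flat laminator top between dial and tape.

Request:
step_arm:
  plan:
    - [[0, 0, 20, 0, 0], [0, 0, 30, 0, 0], [10, 30, 30, 0, 0], [25, 60, 30, 0, 0], [30, 82, 30, 0, 0], [30, 82, 20, 0, 0], [30, 82, 0, 0, 0], [30, 82, -8, 0, 0]]

```text
time: 4.38
tool_pos: [0.5384, -0.0478, 0.0918]
ee_rot: [-3.139, 0.0, 1.477]
wrist_force: [-0.7, 1.0, -0.1]
width: 0.0006
```

```bash
python3 - <<'E'
from h import *
for i in range(2):
    s=snap('side','s6.png'); o=robot.get_obs()
print(o['tool_pos'],o['wrist_force'],proj(s,o['tool_pos']))
t=snap('top','t6.png')['frame']
b=np.hstack([s['frame'][190:310,200:320],t[180:300,260:380]]).astype(float)*1.8
cv2.imwrite('pics/c7.png',cv2.resize(np.clip(b,0,255).astype(np.uint8),(800,400),interpolation=cv2.INTER_CUBIC)[:,:,::-1])
E
```

```text
[ 0.53760493 -0.04809435  0.09146345] [ 0.25652862 -0.3368888   0.86988211] [254.71094204 251.46573524]
```

View pics/c7.png

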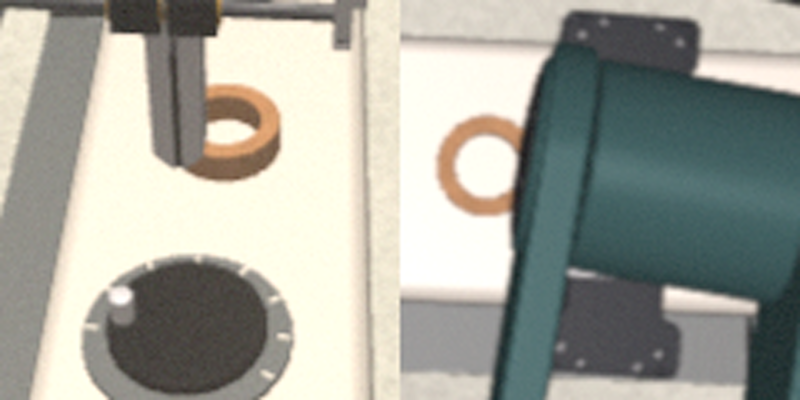

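The tip shows at side pixel (253.4,239.5), again 12 px above the prediction. The tape and post haven't moved. Next, a descent with force watch.

Request:
step_arm:
  plan:
    - [[0, 0, -3, 0, 0], [0, 0, -6, 0, 0], [0, 0, -8, 0, 0], [0, 0, -9, 0, 0], [0, 0, -10, 0, 0], [0, 0, -11, 0, 0], [0, 0, -12, 0, 0], [0, 0, -13, 0, 0]]

```text
time: 5.2
tool_pos: [0.5396, -0.0477, 0.081]
ee_rot: [3.141, 0.0, 1.477]
wrist_force: [0.2, 0.6, 0.6]
width: 0.0004
```

Request:
step_arm:
  plan:
    - [[0, 0, -1, 0, 0], [0, 0, -2, 0, 0], [0, 0, -3, 0, 0], [0, 0, -4, 0, 0], [0, 0, -4, 0, 0], [0, 0, -4, 0, 0]]

```text
time: 5.7
tool_pos: [0.5395, -0.0477, 0.0769]
ee_rot: [-3.142, 0.0, 1.477]
wrist_force: [-0.0, 0.0, -1.0]
width: 0.0005
```

Request:
step_arm:
  plan:
    - [[0, 0, -2, 0, 0], [0, 0, -4, 0, 0], [0, 0, -6, 0, 0], [0, 0, -8, 0, 0], [0, 0, -10, 0, 0], [0, 0, -11, 0, 0], [0, 0, -12, 0, 0], [0, 0, -12, 0, 0]]

```text
time: 6.37
tool_pos: [0.5394, -0.0477, 0.0647]
ee_rot: [-3.141, -0.0, 1.477]
wrist_force: [-0.3, -0.2, 0.3]
width: 0.0006
```

Request:
step_arm:
  plan:
    - [[0, 0, -1, 0, 0], [0, 0, -2, 0, 0], [0, 0, -3, 0, 0], [0, 0, -4, 0, 0], [0, 0, -4, 0, 0], [0, 0, -4, 0, 0]]

```text
time: 6.87
tool_pos: [0.5395, -0.0477, 0.0609]
ee_rot: [-3.142, 0.0, 1.477]
wrist_force: [-0.7, 0.6, -0.3]
width: 0.0004
```

Request:
step_arm:
  plan:
    - [[0, 0, -1, 0, 0], [0, 0, -2, 0, 0], [0, 0, -2, 0, 0], [0, 0, -3, 0, 0], [0, 0, -3, 0, 0]]

```text
time: 7.28
tool_pos: [0.5394, -0.0477, 0.0578]
ee_rot: [-3.141, -0.0, 1.477]
wrist_force: [-0.6, 0.6, -0.1]
width: 0.0009
```

```bash
python3 - <<'E'
from h import *
s=snap('side','s7.png'); o=robot.get_obs(); print(o['tool_pos'],o['wrist_force'],proj(s,o['tool_pos']))
b=s['frame'][220:280,215:295].astype(float)*1.8
cv2.imwrite('pics/c8.png',cv2.resize(np.clip(b,0,255).astype(np.uint8),(800,600),interpolation=cv2.INTER_CUBIC)[:,:,::-1])
for z in (.080,.084,.09): print(z,proj(s,[.5395,-.0477,z]))
E
```

```text
[ 0.53942885 -0.04773182  0.05785142] [ 0.70539421  0.19669102 -0.0654891 ] [256.56879639 264.92772957]
0.08 [256.10634873 256.0128921 ]
0.084 [256.01333275 254.36915526]
0.09 [255.87259552 251.88210991]
```

View pics/c8.png

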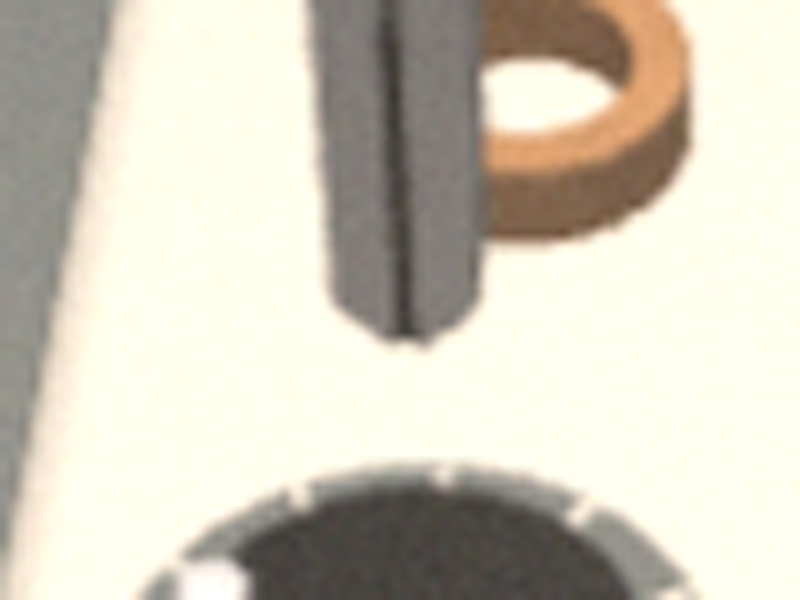

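The tip shows at pixel (255.5,254), which means z≈0.085, a few mm above the top. Another few mm down.

Request:
step_arm:
  plan:
    - [[0, 0, -1, 0, 0], [0, 0, -1, 0, 0], [0, 0, -2, 0, 0], [0, 0, -2, 0, 0], [0, 0, -2, 0, 0]]

```text
time: 7.75
tool_pos: [0.5395, -0.0477, 0.0559]
ee_rot: [-3.142, 0.0, 1.477]
wrist_force: [0.5, 0.4, -0.7]
width: 0.0004
```

Request:
step_arm:
  plan:
    - [[0, 0, -1, 0, 0], [0, 0, -1, 0, 0], [0, 0, -1, 0, 0], [0, 0, -1, 0, 0]]

```text
time: 8.08
tool_pos: [0.5395, -0.0477, 0.055]
ee_rot: [3.141, -0.0, 1.477]
wrist_force: [-0.1, 0.3, 1.4]
width: 0.0008
```

Request:
step_arm:
  plan:
    - [[0, 0, -1, 0, 0], [0, 0, -1, 0, 0], [0, 0, -1, 0, 0], [0, 0, -1, 0, 0]]

```text
time: 8.42
tool_pos: [0.5395, -0.0477, 0.054]
ee_rot: [3.142, -0.0, 1.477]
wrist_force: [0.0, -0.5, 0.1]
width: 0.0007
```

Request:
step_arm:
  plan:
    - [[0, 0, -1, 0, 0], [0, 0, -1, 0, 0], [0, 0, -1, 0, 0]]

```text
time: 8.67
tool_pos: [0.5395, -0.0477, 0.0529]
ee_rot: [-3.142, -0.0, 1.477]
wrist_force: [0.7, 0.4, 0.1]
width: 0.0007
```

Request:
step_arm:
  plan:
    - [[0, 0, -1, 0, 0], [0, 0, -1, 0, 0], [0, 0, -1, 0, 0]]

```text
time: 8.92
tool_pos: [0.5395, -0.0477, 0.0519]
ee_rot: [-3.141, -0.0, 1.477]
wrist_force: [0.9, -0.2, 0.4]
width: 0.0005
```

```bash
cat >> h.py <<'E'
def tiprow(s,u,r0,r1,th):
    g=cv2.cvtColor(s['frame'],cv2.COLOR_RGB2GRAY).astype(float)[r0:r1,u-1:u+3].mean(1); return g.round(0)
E
python3 - <<'E'
from h import *
for f in('s7.png',None):
    s=dict(np.load('pics/s7.png.npz')) if f else snap('side','s8.png')
    print(tiprow(s,255,245,266,0))
for z in (.076,.080,.084): print(z,proj(s,[.5395,-.0477,z]))
E
```

```text
[ 56.  54.  54.  55.  56.  55.  54.  52.  56. 109. 139. 146. 146. 146.
 146. 146. 146. 146. 146. 146. 146.]
[ 54.  54.  56.  54.  57.  55.  52.  54.  56.  53.  56.  90. 136. 148.
 147. 147. 146. 147. 147. 147. 147.]
0.076 [256.19872542 257.64533175]
0.08 [256.10634873 256.0128921 ]
0.084 [256.01333275 254.36915526]
```

Request:
step_arm:
  plan:
    - [[0, 0, -1, 0, 0], [0, 0, -1, 0, 0], [0, 0, -1, 0, 0]]

```text
time: 9.22
tool_pos: [0.5395, -0.0477, 0.0509]
ee_rot: [-3.141, -0.0, 1.477]
wrist_force: [0.9, 0.5, 0.4]
width: 0.0007
```

Request:
step_arm:
  plan:
    - [[0, 0, -1, 0, 0], [0, 0, -1, 0, 0], [0, 0, -1, 0, 0]]

```text
time: 9.47
tool_pos: [0.5394, -0.0477, 0.0499]
ee_rot: [-3.141, -0.0, 1.477]
wrist_force: [0.0, -0.5, -0.6]
width: 0.0006
```

Request:
step_arm:
  plan:
    - [[0, 0, -1, 0, 0], [0, 0, -1, 0, 0], [0, 0, -1, 0, 0]]

```text
time: 9.72
tool_pos: [0.5394, -0.0477, 0.0489]
ee_rot: [-3.141, -0.0, 1.477]
wrist_force: [-0.1, -0.2, -0.4]
width: 0.0003
```

Request:
step_arm:
  plan:
    - [[0, 0, -1, 0, 0], [0, 0, -1, 0, 0], [0, 0, -1, 0, 0]]

```text
time: 9.97
tool_pos: [0.5395, -0.0477, 0.0479]
ee_rot: [-3.141, -0.0, 1.477]
wrist_force: [0.1, 0.4, -0.4]
width: 0.0005
```

Request:
step_arm:
  plan:
    - [[0, 0, -1, 0, 0], [0, 0, -1, 0, 0], [0, 0, -1, 0, 0]]

```text
time: 10.22
tool_pos: [0.5395, -0.0478, 0.0469]
ee_rot: [-3.141, 0.0, 1.477]
wrist_force: [0.3, 0.1, -1.3]
width: 0.0008
```

```bash
python3 - <<'E'
from h import *
s=snap('side','s9.png')
print(tiprow(s,255,245,270,0)); g=cv2.cvtColor(s['frame'],cv2.COLOR_RGB2GRAY)
for r in (248,250,252,254,256,258): print(r,np.where(g[r,235:275]<90)[0][[0,-1]]+235 if (g[r,235:275]<90).any() else '')
o=robot.get_obs();print(o['tool_pos'],o['wrist_force'],proj(s,[.5395,-.0557,.08]))
E
```

```text
[ 56.  56.  56.  56.  57.  56.  54.  53.  55.  55.  53.  52.  53.  81.
 134. 147. 148. 149. 148. 147. 149. 116.  88.  62.  43.]
248 [248 263]
250 [249 262]
252 [249 262]
254 [249 262]
256 [251 260]
258 [254 257]
[ 0.53949821 -0.04772634  0.04695722] [-0.57844463 -0.21118219  0.78624841] [256.0435014  259.43511763]
```

Request:
step_arm:
  plan:
    - [[0, 0, -1, 0, 0], [0, 0, -1, 0, 0], [0, 0, -1, 0, 0]]

```text
time: 10.52
tool_pos: [0.5395, -0.0477, 0.0459]
ee_rot: [-3.142, -0.0, 1.477]
wrist_force: [0.2, -0.1, 0.2]
width: 0.0003
```

Request:
step_arm:
  plan:
    - [[0, 0, -1, 0, 0], [0, 0, -1, 0, 0], [0, 0, -1, 0, 0]]

```text
time: 10.77
tool_pos: [0.5395, -0.0477, 0.0449]
ee_rot: [-3.142, -0.0, 1.477]
wrist_force: [0.2, 0.1, -0.1]
width: 0.0008
```

Request:
step_arm:
  plan:
    - [[0, 0, -1, 0, 0], [0, 0, -1, 0, 0], [0, 0, -1, 0, 0]]

```text
time: 11.02
tool_pos: [0.5394, -0.0477, 0.0439]
ee_rot: [-3.141, -0.0, 1.477]
wrist_force: [-0.2, 0.6, -0.0]
width: 0.0002
```

Request:
step_arm:
  plan:
    - [[0, 0, -1, 0, 0], [0, 0, -1, 0, 0], [0, 0, -2, 0, 0], [0, 0, -2, 0, 0]]

```text
time: 11.35
tool_pos: [0.5395, -0.0477, 0.0428]
ee_rot: [3.141, 0.0, 1.477]
wrist_force: [-1.7, 1.0, 4.0]
width: 0.0005
```

Request:
step_arm:
  plan:
    - [[0, 0, -1, 0, 0], [0, 0, -1, 0, 0], [0, 0, -1, 0, 0]]

```text
time: 11.6
tool_pos: [0.5396, -0.0477, 0.0428]
ee_rot: [3.141, 0.0, 1.477]
wrist_force: [-4.0, 0.9, 8.6]
width: 0.0003
```

```bash
python3 - <<'E'
from h import *
s=snap('side','s10.png')
print(tiprow(s,255,245,270,0)); o=robot.get_obs();print(o['tool_pos'],o['wrist_force'])
E
```

```text
[ 56.  54.  55.  56.  56.  54.  55.  54.  53.  53.  52.  52.  54.  55.
  56. 102. 140. 148. 148. 149. 148. 118.  88.  62.  43.]
[ 0.53956896 -0.04774517  0.04275194] [-4.23192659  0.85508348  7.91564578]
```

The tip touched the flat top (true 0.080) at a reading of 0.0428, so the real tip is about 37 mm above the reported z. x and y agree with the image. I'll go back behind the post at reading z≈0.062 (true about 0.098).

Request:
step_arm:
  plan:
    - [[0, 0, 30, 0, 0], [0, 0, 55, 0, 0], [-10, -30, 59, 0, 0], [-20, -60, 59, 0, 0], [-32, -96, 59, 0, 0], [-32, -96, 59, 0, 0], [-32, -96, 45, 0, 0], [-32, -96, 35, 0, 0]]

```text
time: 12.32
tool_pos: [0.5076, -0.1443, 0.0756]
ee_rot: [3.141, -0.0, 1.475]
wrist_force: [0.2, -0.3, -0.1]
width: 0.0006
```

Request:
step_arm:
  plan:
    - [[0, 0, -5, 0, 0], [0, 0, -8, 0, 0], [0, 0, -11, 0, 0], [0, 0, -14, 0, 0], [0, 0, -14, 0, 0]]

```text
time: 12.73
tool_pos: [0.5074, -0.1432, 0.0615]
ee_rot: [-3.141, -0.0, 1.478]
wrist_force: [0.3, -0.0, 0.7]
width: 0.0007
```

```bash
python3 - <<'E'
from h import *
s=snap('side','s11.png'); o=robot.get_obs();print(o['tool_pos'],o['wrist_force'])
p=o['tool_pos']+[0,-.008,.037]; print(proj(s,p), (proj(s,p)-[200,240])*8)
b=s['frame'][240:315,200:300].astype(float)*1.8
cv2.imwrite('pics/c9.png',cv2.resize(np.clip(b,0,255).astype(np.uint8),(800,600),interpolation=cv2.INTER_CUBIC)[:,:,::-1])
E
```

```text
[ 0.50761457 -0.1433958   0.06190551] [-0.44269082  0.43044615  0.39976295]
[233.31134639 297.93246058] [266.49077112 463.45968467]
```

View pics/c9.png

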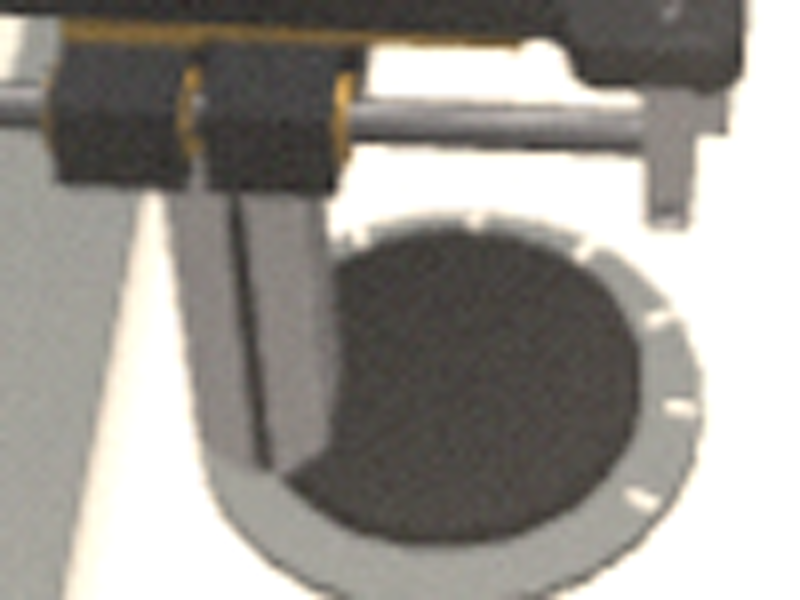

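The tip is on the prediction, within about 1 px, behind the post at true z≈0.097. Now pushing along the arc, first click.

Request:
step_arm:
  plan:
    - [[0, 4, 0, 0, 0], [0, 8, 0, 0, 0], [0, 11, 0, 0, 0], [-0.4, 13.5, 0, -0.08, 0], [-0.8, 16, 0, -0.15, 0], [-0.8, 16, 0, -0.15, 0]]

```text
time: 13.28
tool_pos: [0.5067, -0.1274, 0.0624]
ee_rot: [3.141, 0.0, 1.326]
wrist_force: [-0.5, 0.1, 0.2]
width: 0.0002
```

```bash
cat >> h.py <<'E'
C=np.array([.5397,-.1218])
def post(name='side'):
    """post's bright top face: brightest low-saturation pixels on the dark disc; angle about the dial's axis"""
    s=cams.snapshot(name); f=s['frame'].astype(float); g=f.mean(2)
    zs=.1085; res=[]
    for a in np.arange(-60,181,1.):
        r=np.radians(a); u=proj(s,[C[0]+.03*np.cos(r),C[1]+.03*np.sin(r),zs]); res.append((cv2.getRectSubPix(g.astype(np.float32),(5,5),tuple(map(float,u))).mean(),a))
    res=np.array(res); m=res[:,0]>res[:,0].max()-15
    return res[:,0].max().round(),res[m,1].mean().round(1),res[m,1].min(),res[m,1].max()
E
python3 - <<'E'
from h import *
o=robot.get_obs();print(o['tool_pos'],o['wrist_force'])
print('side',post(),'top',post('top'))
E
```

```text
[ 0.50669947 -0.12741119  0.06239631] [-0.47588658  0.08851715  0.16099739]
side (np.float64(150.0), np.float64(91.5), np.float64(56.0), np.float64(127.0)) top (np.float64(79.0), np.float64(155.5), np.float64(148.0), np.float64(163.0))
```

Request:
step_arm:
  plan:
    - [[-0.2, 1, 0, -0.03, 0], [-0.4, 2.3, 0, -0.07, 0], [-0.6, 3.5, 0, -0.1, 0], [-0.6, 3.5, 0, -0.1, 0]]

```text
time: 13.72
tool_pos: [0.5063, -0.1238, 0.0621]
ee_rot: [3.141, -0.001, 1.228]
wrist_force: [-0.4, 0.4, -1.5]
width: 0.0005
```

```bash
python3 - <<'E'
from h import *
for n,(x,y,w,h) in (('side',(225,262,30,32)),('top',(335,218,40,44))):
    s=cams.snapshot(n); g=cv2.cvtColor(s['frame'],cv2.COLOR_RGB2GRAY)
    print(n,x,y); print('\n'.join(''.join('%3d'%min(v,99) if n!='x' else '' for v in (r//2)) for r in g[y:y+h:2,x:x+w:1 if n=='side' else 2]))
E
```

```text
side 225 262
 35 35 28 19 29 35 35 36 35 36 37 34 31 32 32 31 48 69 77 77 77 77 77 77 76 77 78 77 77 78
 36 35 30 20 22 32 35 36 36 35 36 33 31 31 32 31 40 66 78 77 77 78 78 78 78 77 77 77 78 77
 36 36 34 22 20 32 36 36 36 36 35 33 32 31 31 31 34 66 77 78 77 78 78 78 77 72 67 66 63 60
 37 35 36 26 18 30 36 37 36 36 37 35 34 32 33 32 32 64 70 72 65 51 48 47 42 42 39 34 34 34
 35 36 36 28 17 31 37 35 34 36 36 36 34 31 32 33 33 51 52 52 53 39 25 23 18 19 18 18 17 19
 35 36 36 29 20 26 33 35 36 35 36 38 35 32 31 32 32 44 41 25 17 17 18 18 18 18 18 15 16 17
 36 36 36 34 24 22 30 37 36 36 36 37 34 32 32 33 32 34 33 25 17 18 19 18 19 18 18 17 18 17
 36 37 36 34 26 20 32 36 36 36 37 36 34 32 31 32 32 33 35 26 16 17 18 19 16 17 18 19 17 18
 36 35 36 37 29 20 30 36 36 35 36 37 34 32 33 33 34 35 31 22 18 19 18 18 18 18 18 18 19 17
 37 36 36 36 28 20 27 35 36 36 36 36 37 34 31 32 29 22 19 18 18 18 18 20 18 19 18 18 18 17
 36 36 36 36 35 24 22 32 37 36 37 37 37 35 33 27 21 17 18 19 18 20 18 18 18 18 19 19 19 19
 55 39 36 36 34 25 21 32 37 37 36 36 37 35 26 21 19 17 18 18 19 19 18 18 19 17 18 17 1
[... 1022 characters left out ...]
20 10  8 10 10 18 21 21 24 24
 21 18 18 18 18 18 16 16 11 18 13  7  8 10 13 19 20 23 24 24
 23 18 18 17 17 18 17 15 12 17 10  8  9 10 15 22 21 24 25 25
 33 18 18 17 17 16 17 13 15 17  8  9 11 12 17 23 21 26 27 26
 37 19 19 18 17 21 18 11 17 13  7  9 10 13 19 22 23 27 26 26
 41 31 16 17 32 57 52 18 19 10  9 11 11 14 22 22 25 26 26 26
 41 40 28 19 46 66 60 40 30 10  8 14 13 18 22 20 27 27 26 26
 42 42 41 28 35 58 30 18 15  8 11 16 14 20 22 23 26 26 27 26
 45 41 42 42 34 20 12 19 13  8 10 11 14 21 19 24 26 26 26 27
 64 45 53 55 41 29 14 20 12 10  9 13 18 22 19 26 27 27 26 26
 71 65 56 45 40 21 17 17 10 10 10 15 20 19 22 26 27 26 27 27
 71 71 70 57 44 15 19 16 12 11 10 16 20 16 24 26 26 26 26 26
```

```bash
cat >> h.py <<'E'
def post2():
    s=cams.snapshot('top'); g=cv2.cvtColor(s['frame'],cv2.COLOR_RGB2GRAY)
    m=np.zeros_like(g); cv2.circle(m,(353,237),21,1,-1)
    b=((g>95)&(m>0)).astype(np.uint8); k,l,st,c=cv2.connectedComponentsWithStats(b)
    for i in range(1,k):
        p=ray(s,*c[i],.1085)[:2]; d=p-C
        print('blob',st[i,4],c[i].round(1),'r',np.hypot(*d).round(4),'ang',np.degrees(np.arctan2(d[1],d[0])).round(1))
    o=robot.get_obs(); print(o['tool_pos'].round(4),o['ee_rot'][2].round(3),o['wrist_force'].round(1),o['time'])
E
python3 -c "
from h import *
post2()"
```

```text
blob 1 [336. 225.] r 0.0437 ang 57.0
blob 21 [345.6 250. ] r 0.0314 ang 142.2
[ 0.5062 -0.1241  0.062 ] 1.228 [ 0.1 -0.3  0.6] 13.8667
```

The post has moved one click: measured 142°, stop 2 is at 144.4°. Second click now.

Request:
step_arm:
  plan:
    - [[0.1, 3, 0, -0.1, 0], [0.1, 5.6, 0, -0.18, 0], [0.8, 10, 0, -0.32, 0], [1.6, 12.9, 0, -0.4, 0], [2.2, 14.6, 0, -0.46, 0], [3.1, 16.7, 0, -0.53, 0], [3.6, 17.7, 0, -0.56, 0], [3.6, 17.7, 0, -0.56, 0]]

```text
time: 14.53
tool_pos: [0.5099, -0.1064, 0.062]
ee_rot: [-3.142, -0.0, 0.667]
wrist_force: [-0.8, 0.3, 0.0]
width: 0.0003
```

```bash
python3 -c "
from h import *
post2()"
```

```text
[ 0.5098 -0.1065  0.062 ] 0.668 [-0.1  0.2 -0.5] 14.5833
```

```bash
cat >> h.py <<'E'
def post3():
    for n in('top','side'):
        s=cams.snapshot(n); g=cv2.cvtColor(s['frame'],cv2.COLOR_RGB2GRAY).astype(np.float32); row=[]
        for a in range(176,20,-6):
            r=np.radians(a); u=proj(s,[C[0]+.03*np.cos(r),C[1]+.03*np.sin(r),.1085]); row.append('%d:%d'%(a,cv2.getRectSubPix(g,(3,3),tuple(map(float,u))).mean()))
        print(n,*row)
    o=robot.get_obs(); print(o['tool_pos'].round(4),o['ee_rot'][2].round(3),o['wrist_force'].round(1),o['time'])
E
python3 -c "
from h import *
post3()"
```

```text
top 176:53 170:53 164:52 158:45 152:42 146:41 140:32 134:25 128:20 122:18 116:19 110:29 104:35 98:33 92:33 86:34 80:35 74:34 68:34 62:34 56:33 50:33 44:32 38:31 32:29 26:24
side 176:65 170:69 164:69 158:68 152:68 146:68 140:68 134:67 128:65 122:68 116:68 110:61 104:50 98:57 92:68 86:69 80:72 74:93 68:127 62:147 56:141 50:132 44:122 38:107 32:104 26:106
[ 0.5097 -0.1066  0.062 ] 0.668 [0.1 0.6 0.6] 14.6833
```

Request:
step_arm:
  plan:
    - [[1.5, 2.5, 0, -0.09, 0], [3.1, 4.9, 0, -0.18, 0], [4.6, 6.7, 0, -0.25, 0], [6.1, 8.4, 0, -0.32, 0], [7.8, 10, 0, -0.39, 0], [7.8, 10, 0, -0.39, 0]]

```text
time: 15.18
tool_pos: [0.5171, -0.0968, 0.062]
ee_rot: [3.141, 0.001, 0.276]
wrist_force: [-0.9, -1.4, 0.8]
width: 0.0004
```

```bash
python3 -c "
from h import *
post3()"
```

```text
top 176:45 170:41 164:47 158:53 152:54 146:53 140:53 134:54 128:53 122:50 116:46 110:43 104:42 98:40 92:38 86:35 80:32 74:31 68:32 62:33 56:36 50:38 44:39 38:39 32:40 26:43
side 176:69 170:75 164:77 158:74 152:69 146:70 140:69 134:69 128:69 122:69 116:74 110:99 104:113 98:115 92:125 86:136 80:144 74:148 68:145 62:145 56:139 50:130 44:120 38:106 32:103 26:106
[ 0.5173 -0.0967  0.062 ] 0.279 [-0.8 -0.6 -0. ] 15.2833
```

```bash
python3 - <<'E'
from h import *
s=snap('side','s12.png'); g=cv2.cvtColor(s['frame'],cv2.COLOR_RGB2GRAY)//2
for a in (114,106,84): 
  r=np.radians(a); print(a,[proj(s,[C[0]+.03*np.cos(r),C[1]+.03*np.sin(r),z]).round(1) for z in (.1085,.0925)])
print('cols 228-268, rows 250..'); print('\n'.join('%d '%(250+i)+''.join('%3d'%v for v in r) for i,r in enumerate(g[250:284,228:268])))
E
```

```text
114 [array([247.4, 265. ]), array([247.9, 271.8])]
106 [array([249.9, 264.2]), array([250.4, 271.1])]
84 [array([257.1, 263.6]), array([257.5, 270.4])]
cols 228-268, rows 250..
250  18 19 17 18 16 14 15 15 14 16 15 16 15 15 14 17 15 15 16 18 14 15 15 19 22 24 28 30 32 31 32 34 36 35 35 35 35 35 35 35
251  16 14 15 16 15 16 16 14 17 15 15 16 16 15 16 15 17 15 17 19 20 28 30 32 32 34 34 35 34 35 34 34 35 33 36 35 34 34 35 32
252  15 14 16 16 17 16 15 14 15 16 16 15 15 15 19 20 26 28 30 31 32 32 34 35 34 35 34 34 35 34 35 34 35 33 34 35 35 35 31 24
253  16 14 15 15 15 17 16 16 15 16 21 21 24 29 31 31 32 33 34 34 35 34 34 35 34 35 35 34 35 35 36 34 35 34 35 35 36 35 29 21
254  16 17 16 16 15 17 21 25 29 31 32 31 32 33 35 34 35 35 34 34 35 34 34 34 34 34 34 33 35 35 34 35 34 36 35 36 35 35 31 27
255  18 22 21 24 29 30 32 33 34 34 34 35 34 35 35 34 35 34 34 35 35 34 34 34 34 34 35 36 35 34 34 35 35 35 35 34 34 36 35 34
256  31 31 32 31 33 35 34 34 33 34 35 34 35 35 35 34 34 34 35 34 35 35 35 35 34 35 34 35 36 35 35 34 36 35 35 34 34 35 36 34
257  34 34 35 35 35 35 35 34 34 35 34 34 35 36 3
[... 2626 characters left out ...]
 17 17 18 18 17 18 17 18 18 17 19 20 18 19 16 19 18 20 17 17 19 20 18 18 19
279  68 52 42 41 41 41 32 21 18 18 17 19 18 17 18 17 18 19 19 18 18 18 18 18 19 17 18 16 17 19 19 18 18 20 18 18 19 19 20 21
280  56 44 41 42 41 36 24 20 17 16 17 19 19 17 18 17 17 18 18 18 18 18 18 18 17 17 18 18 17 19 18 18 17 18 19 20 19 19 18 19
281  47 42 42 40 41 31 21 18 16 18 17 19 18 18 18 17 20 19 18 19 19 18 18 19 18 18 17 18 18 19 18 19 18 19 20 21 20 20 19 20
282  42 42 40 40 37 28 18 17 18 18 19 17 18 18 17 18 18 17 18 19 17 16 17 19 18 17 19 18 18 18 17 18 17 19 19 19 18 18 20 18
283  41 41 41 41 33 20 18 17 18 17 18 18 18 18 17 18 17 18 19 17 18 17 18 19 17 17 18 18 18 20 18 18 18 20 19 19 18 19 19 20
```

The side pixels show the post at column ≈251, about 104°, against the finger: past stop 3 and nearly at the next midway. Small step over it.

Request:
step_arm:
  plan:
    - [[1, 0.8, 0, -0.04, 0], [2, 1.5, 0, -0.08, 0], [3, 2.2, 0, -0.11, 0], [4.2, 3, 0, -0.16, 0], [4.2, 3, 0, -0.16, 0]]

```text
time: 15.75
tool_pos: [0.5222, -0.0933, 0.062]
ee_rot: [-3.141, -0.001, 0.117]
wrist_force: [0.0, -0.0, 0.4]
width: 0.0006
```

```bash
cat >> h.py <<'E'
def body():
    s=cams.snapshot('side'); g=cv2.cvtColor(s['frame'],cv2.COLOR_RGB2GRAY)
    for a in (114,104,99,84,70,54):
        r=np.radians(a); print(a,proj(s,[C[0]+.03*np.cos(r),C[1]+.03*np.sin(r),.098]).round(1),end=' ')
    print()
    for r in range(262,280,1): print(r,''.join('%3d'%(v//2) for v in g[r,240:276]))
    o=robot.get_obs(); print(o['tool_pos'].round(4),o['ee_rot'][2].round(3),o['wrist_force'].round(1),o['time'])
E
python3 -c "
from h import *
body()"
```

```text
114 [247.7 269.5] 104 [250.9 268.6] 99 [252.5 268.3] 84 [257.4 268.1] 70 [261.8 268.8] 54 [266.5 270.5] 
262  35 35 35 34 35 34 35 35 34 34 34 39 42 46 50 48 51 54 59 63 66 67 69 70 69 69 71 73 74 74 74 74 75 74 74 75
263  34 35 33 34 34 34 34 34 34 35 43 60 67 68 66 65 66 68 69 69 71 73 74 74 74 74 74 74 73 74 74 74 75 74 74 75
264  34 34 34 34 34 35 36 34 34 34 48 68 73 74 72 70 70 71 70 69 67 72 74 75 74 74 75 74 74 74 74 75 74 74 75 75
265  34 34 35 34 34 35 35 35 35 35 47 67 74 69 69 71 73 73 72 71 63 68 74 74 74 75 74 74 74 74 74 74 74 74 74 74
266  35 35 34 35 35 35 35 35 35 35 44 58 63 56 58 71 76 76 74 67 51 52 61 66 69 71 74 74 74 74 74 74 75 75 74 74
267  35 34 35 35 34 34 35 34 35 35 37 43 47 41 42 52 58 63 61 51 39 40 45 49 49 52 58 58 65 72 75 75 74 74 74 74
268  35 35 35 35 36 35 36 34 34 35 36 36 34 32 35 38 41 45 43 38 36 35 35 39 41 41 42 42 48 56 59 64 71 74 74 75
269  34 36 33 35 34 35 36 35 35 34 37 29 23 22 32 36 37 38 37 37 35 29 23 27 28 35 36 39 41 43 43 48 55 65 73 74
270  35 34 34 36 34 31 32 30 29 29 28 22 15 17 30 36 37 37 37 36 35 27 20 18 19 22 25 26 34
[... 392 characters left out ...]
 17 18 18 18 18 17 19 22 22 21 20 19 17 17 18 17 18 17 20 19 19 19 19 18 24 33 40
275  16 18 18 16 18 18 18 17 17 17 19 18 18 16 19 20 16 19 19 18 17 18 19 18 18 17 18 20 19 19 19 18 19 20 24 31
276  17 17 16 16 16 18 17 18 16 17 17 17 17 17 17 18 17 18 19 19 18 18 17 18 17 20 19 18 19 19 19 20 20 20 20 20
277  16 15 17 16 18 18 18 16 17 19 16 16 18 17 17 18 18 17 18 18 18 17 19 19 20 19 18 19 19 19 20 17 19 21 19 18
278  17 18 18 18 17 17 18 19 17 17 17 17 16 19 19 18 17 20 17 18 18 19 18 19 18 18 19 17 19 20 19 19 20 19 21 19
279  17 18 17 16 18 18 16 18 16 18 18 16 17 18 18 18 18 16 19 19 19 19 17 19 18 17 17 18 19 19 18 18 19 20 21 19
[ 0.5221 -0.0934  0.062 ] 0.119 [ 0.3 -0.8 -0.4] 15.8
```

The post body is at column 257.3, which is 84° = stop 4 (three clicks), and it is free of the finger. Fourth click: approach, then small steps.

Request:
step_arm:
  plan:
    - [[2.8, 1.5, 0, -0.09, 0], [5.6, 2.9, 0, -0.18, 0], [7.8, 3.7, 0, -0.25, 0], [10, 4.3, 0, -0.32, 0], [12.3, 4.7, 0, -0.39, 0], [13.5, 4.9, 0, -0.42, 0], [14.6, 5, 0, -0.46, 0], [14.6, 5, 0, -0.46, 0]]

```text
time: 16.47
tool_pos: [0.5365, -0.0884, 0.062]
ee_rot: [-3.141, -0.0, -0.342]
wrist_force: [-0.2, 0.3, 0.6]
width: 0.0004
```

```bash
python3 -c "
from h import *
body()"
```

```text
114 [247.7 269.5] 104 [250.9 268.6] 99 [252.5 268.3] 84 [257.4 268.1] 70 [261.8 268.8] 54 [266.5 270.5] 
262  68 66 60 56 48 35 34 34 33 34 35 36 34 37 37 35 33 31 32 33 37 64 75 75 75 74 75 75 74 74 74 74 74 74 75 75
263  74 75 72 71 63 45 34 34 34 35 35 35 35 34 35 36 33 32 33 33 42 63 71 72 72 75 74 75 75 75 75 75 75 75 75 75
264  74 75 74 75 72 52 34 35 35 35 33 34 34 35 35 36 33 32 33 42 58 69 71 71 71 71 74 74 74 75 74 74 74 75 75 75
265  75 74 74 76 75 54 35 36 35 34 35 35 35 35 36 35 32 31 31 55 69 72 72 71 70 68 71 75 75 74 74 75 75 75 74 75
266  74 74 74 74 74 57 37 34 34 35 35 35 35 35 34 35 34 31 32 60 74 73 73 73 72 63 63 71 75 75 76 75 74 75 75 74
267  74 74 74 75 74 70 54 44 38 36 35 34 35 34 35 35 33 31 32 50 66 74 76 76 67 51 49 56 65 72 75 75 75 74 75 75
268  74 75 75 67 70 63 47 43 41 40 38 35 33 31 35 35 32 31 32 37 47 54 58 55 48 39 39 42 48 57 59 65 72 75 75 74
269  71 65 58 48 65 61 46 36 31 29 26 26 21 21 23 25 27 26 27 32 36 38 40 40 38 35 35 38 42 43 44 48 57 66 72 74
270  56 48 43 41 56 54 36 23 22 18 17 18 17 17 18 19 19 20 21 31 37 37 38 37 38 36 30 28 35
[... 396 characters left out ...]
17 17 17 17 18 19 19 19 17 18 24 27 29 31 27 22 18 19 19 19 20 19 18 23 33 41
275  18 16 19 18 17 18 18 17 19 18 20 19 19 18 17 18 16 19 19 18 18 21 21 21 20 21 18 20 19 19 19 19 20 19 24 30
276  18 19 19 18 17 18 19 18 18 17 17 18 18 18 18 18 19 19 19 19 18 19 19 18 20 19 19 18 20 21 19 19 19 20 20 22
277  18 18 18 18 17 17 18 17 18 17 19 19 19 17 18 19 18 18 18 18 17 17 19 18 20 20 18 20 21 19 21 20 19 20 20 20
278  16 18 19 17 18 18 17 17 20 19 20 19 18 19 18 18 18 18 18 18 19 18 19 19 20 19 18 19 21 19 18 19 20 21 20 19
279  16 18 17 16 19 18 17 19 17 18 18 16 17 19 17 18 18 18 18 18 19 18 19 18 18 19 20 20 18 19 20 19 18 18 20 19
[ 0.5365 -0.0885  0.062 ] -0.341 [ 0.  -0.2  0.6] 16.5167
```

Post at column 262.4, about 68°, right at the ridge with no force. One more small step.

Request:
step_arm:
  plan:
    - [[0.8, 0, 0, -0.03, 0], [1.6, 0, 0, -0.05, 0], [1.6, 0, 0, -0.05, 0]]

```text
time: 16.77
tool_pos: [0.5381, -0.0886, 0.062]
ee_rot: [-3.142, -0.0, -0.392]
wrist_force: [-0.1, 0.2, 0.3]
width: 0.0006
```

```bash
python3 -c "
from h import *
body()" | grep -E '^(114|27|26[89]|\[)' | head -14
```

```text
114 [247.7 269.5] 104 [250.9 268.6] 99 [252.5 268.3] 84 [257.4 268.1] 70 [261.8 268.8] 54 [266.5 270.5] 
268  75 75 75 68 70 63 49 46 43 40 38 35 29 31 33 35 35 35 31 29 32 42 55 67 71 68 60 48 43 54 58 64 73 75 74 75
269  72 65 58 49 65 62 46 37 33 31 28 24 20 22 25 25 30 31 27 26 25 34 40 48 51 47 43 39 37 42 45 48 56 64 73 75
270  56 49 43 39 55 54 37 25 22 20 18 18 18 17 19 18 21 22 21 21 21 31 37 38 37 39 37 37 35 39 41 41 54 67 66 67
271  42 41 41 37 34 32 21 18 18 17 18 18 18 16 17 19 20 18 19 17 19 30 37 38 38 38 38 36 31 29 34 48 65 64 51 51
272  41 36 29 22 19 16 17 18 19 17 18 17 17 19 17 19 19 19 19 19 19 31 36 38 38 38 38 36 27 21 23 37 53 51 42 41
273  30 24 18 18 19 19 17 18 17 19 18 19 17 18 19 18 19 18 19 19 19 26 34 38 38 38 37 35 26 19 19 22 30 36 40 42
274  19 17 18 17 18 18 18 17 19 18 19 18 20 17 19 17 19 20 16 18 18 19 28 35 37 38 34 26 22 19 19 20 21 24 31 38
275  17 18 17 17 16 17 17 17 17 17 18 17 18 19 18 18 19 19 18 17 18 17 20 25 26 27 23 21 17 20 19 19 19 19 22 30
276  18 18 17 18 19 19 20 19 19 19 17 17 17 19 17 20 16 18 19 18 17 17 19 19 20 20 19 20 20 20 19 20 19 22 20 22
277  18 18 18 19 18 17 18 18 17 18 18 19 17 18 19 18 16 19 19 19 18 19 20 19 20 20 20 20 19 19 19 20 19 20 21 19
278  18 19 17 19 17 17 17 18 19 18 18 17 18 18 20 19 18 18 19 20 18 18 19 19 19 19 20 19 20 20 20 17 20 21 19 20
279  19 18 17 17 17 18 18 18 19 18 18 17 17 19 20 20 19 19 18 19 20 19 19 19 20 18 20 19 20 19 20 21 20 22 18 20
[ 0.538  -0.0886  0.062 ] -0.392 [-0.1  0.2 -1. ] 16.8167
```

```bash
python3 -c "
from h import *
body()
body()" | grep -E '^(27[1-4]|\[)'
```

```text
271  43 40 35 32 34 31 23 16 19 17 18 18 18 16 17 19 18 17 18 18 18 19 21 31 37 38 38 38 37 36 37 48 65 63 51 50
272  42 36 26 20 18 19 17 17 18 20 18 17 19 17 17 17 20 18 19 17 19 19 18 31 37 37 38 38 37 35 32 36 50 47 42 40
273  33 25 18 18 18 18 17 18 19 18 17 17 17 18 18 18 19 17 19 18 19 19 19 30 36 38 37 38 38 37 29 21 25 33 41 43
274  21 18 18 16 18 17 19 18 17 20 19 19 18 18 17 18 17 18 16 18 18 19 18 26 35 37 38 38 37 35 26 21 19 24 33 40
[ 0.538  -0.0886  0.062 ] -0.392 [-0.3  0.5 -0.9] 16.8667
271  44 40 35 34 35 31 22 18 18 18 18 17 17 16 18 17 18 18 18 19 18 18 18 31 37 37 38 38 37 38 37 48 65 64 51 50
272  41 36 26 21 19 19 17 18 18 17 16 18 19 19 17 18 18 20 19 17 18 19 18 31 37 37 37 37 37 36 33 36 48 48 42 41
273  31 25 19 18 19 18 17 17 18 18 18 18 19 17 17 17 18 18 18 18 18 19 19 27 35 38 38 38 37 35 29 22 27 35 40 43
274  22 18 17 17 19 17 20 19 18 18 19 17 17 18 16 18 19 19 19 19 17 17 19 24 34 37 37 38 37 36 28 19 20 23 33 40
[ 0.5379 -0.0886  0.062 ] -0.392 [-0.1 -1.1 -1.1] 16.9167
```

The post has settled at column 266.6, 54° = stop 5, four clicks, clear of the finger. Backing off, up and over to the button.

Request:
step_arm:
  plan:
    - [[-4, 0, 0, 0, 0], [-6, 0, 5, 0, 0], [-6, 0, 30, 0, 0], [-6, 0, 50, 0, 0], [0, 30, 60, 0.1, 0], [5, 65, 60, 0.2, 0], [10, 100, 60, 0.3, 0], [10, 100, 60, 0.4, 0]]

```text
time: 17.58
tool_pos: [0.5484, 0.017, 0.123]
ee_rot: [-3.138, -0.002, 0.018]
wrist_force: [-0.7, -1.1, 0.2]
width: 0.0004
```

Request:
step_arm:
  plan:
    - [[6, 36, 0, 0, 0], [12, 72, 0, 0, 0], [18, 108, 0, 0, 0], [23, 144, 0, 0, 0], [23, 144, -15, 0, 0], [23, 144, -30, 0, 0], [23, 144, -45, 0, 0], [23, 144, -45, 0, 0]]

```text
time: 18.25
tool_pos: [0.5683, 0.1554, 0.0736]
ee_rot: [3.14, 0.006, 0.008]
wrist_force: [-0.7, -0.1, -1.1]
width: 0.0002
```

```bash
python3 - <<'E'
from h import *
o=robot.get_obs();print(o['tool_pos'],o['ee_rot'],o['wrist_force'],o['joint_positions'][5])
s=snap('side','s13.png'); snap('top','t13.png')
print('pred tip',proj(s,o['tool_pos']+[0,-.008,.037]),'cap',proj(s,[.5715,.1556,.102]))
for a in (60,54,48):
    r=np.radians(a); print(a,proj(s,[C[0]+.03*np.cos(r),C[1]+.03*np.sin(r),.098]).round(1))
b=np.hstack([s['frame'][140:220,230:310],s['frame'][235:315,215:295]]).astype(float)*1.8
cv2.imwrite('pics/c10.png',cv2.resize(np.clip(b,0,255).astype(np.uint8),(800,400),interpolation=cv2.INTER_CUBIC)[:,:,::-1])
E
```

```text
[0.5683051  0.15544643 0.07360043] [3.14042031 0.00649865 0.00786742] [-0.68818487 -0.06522162 -1.05275429] 1.733780181070191
pred tip [271.17188793 174.6084195 ] cap [272.76415608 175.7111045 ]
60 [264.8 269.7]
54 [266.5 270.5]
48 [268.  271.4]
```

View pics/c10.png

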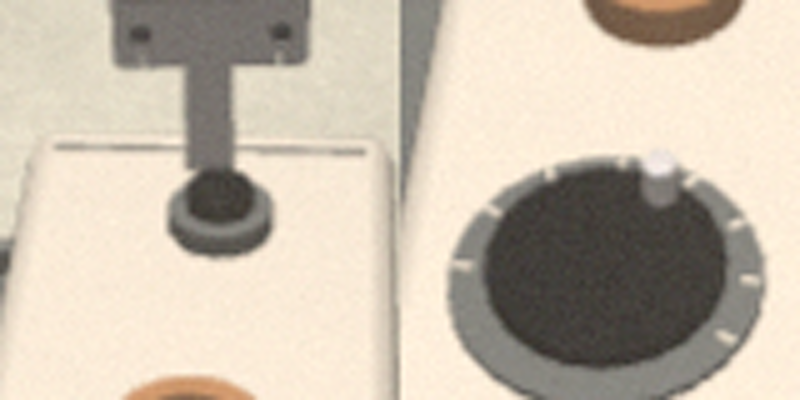

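Button view: the tip is just above the cap, with its column about 3 mm low in x. Dial view: the post stands at the fifth tick of eight, counted clockwise, so four clicks from the first. That was the 12th and last picture. Settling, then pressing in small steps.

Request:
step_arm:
  plan:
    - [[1, 0, -2, 0, 0], [1, 0, -4, 0, 0], [1, 0, -6, 0, 0], [1, 0, -8, 0, 0], [1, 0, -8, 0, 0], [1, 0, -8, 0, 0]]

```text
time: 18.85
tool_pos: [0.5719, 0.1554, 0.069]
ee_rot: [3.141, 0.0, 0.007]
wrist_force: [-0.1, 0.8, -0.0]
width: 0.0002
```

Request:
step_arm:
  plan:
    - [[0, 0, -1, 0, 0], [0, 0, -2, 0, 0], [0, 0, -3, 0, 0], [0, 0, -3, 0, 0], [0, 0, -3, 0, 0]]

```text
time: 19.27
tool_pos: [0.5719, 0.1555, 0.0659]
ee_rot: [3.141, 0.0, 0.007]
wrist_force: [0.1, -0.6, 0.4]
width: 0.0007
```

Request:
step_arm:
  plan:
    - [[0, 0, -1, 0, 0], [0, 0, -2, 0, 0], [0, 0, -3, 0, 0], [0, 0, -3, 0, 0], [0, 0, -3, 0, 0]]

```text
time: 19.68
tool_pos: [0.5721, 0.1555, 0.0634]
ee_rot: [-3.142, -0.001, 0.007]
wrist_force: [-0.5, 0.3, 2.1]
width: 0.0003
```

Request:
step_arm:
  plan:
    - [[0, 0, -1, 0, 0], [0, 0, -2, 0, 0], [0, 0, -2, 0, 0], [0, 0, -2, 0, 0]]

```text
time: 20.02
tool_pos: [0.5721, 0.1555, 0.0613]
ee_rot: [-3.142, -0.001, 0.007]
wrist_force: [-0.6, -0.9, 3.6]
width: 0.0006
```

Request:
step_arm:
  plan:
    - [[0, 0, -1, 0, 0], [0, 0, -2, 0, 0], [0, 0, -2, 0, 0], [0, 0, -2, 0, 0]]

```text
time: 20.35
tool_pos: [0.5721, 0.1555, 0.0593]
ee_rot: [-3.142, -0.0, 0.007]
wrist_force: [-0.4, -0.2, 4.4]
width: 0.0004
```

Request:
step_arm:
  plan:
    - [[0, 0, -1, 0, 0], [0, 0, -2, 0, 0], [0, 0, -2, 0, 0], [0, 0, -2, 0, 0]]

```text
time: 20.68
tool_pos: [0.5722, 0.1555, 0.0587]
ee_rot: [-3.142, -0.001, 0.007]
wrist_force: [-2.3, -0.7, 9.7]
width: 0.0007
```

Request:
step_arm:
  plan:
    - [[0, 0, -1, 0, 0], [0, 0, -1, 0, 0], [0, 0, -1, 0, 0], [0, 0, -1, 0, 0]]

```text
time: 21.02
tool_pos: [0.5722, 0.1555, 0.0586]
ee_rot: [-3.142, -0.002, 0.007]
wrist_force: [-4.3, -0.7, 12.9]
width: 0.0003
```

The button bottomed out: 12.9 N, with z stalled at 0.0586, about 6 mm below first contact. Releasing and going clear.

Request:
step_arm:
  plan:
    - [[0, 0, 5, 0, 0], [0, 0, 10, 0, 0], [0, 0, 30, 0, 0], [0, 0, 60, 0, 0], [0, 0, 90, 0, 0], [-30, 20, 110, 0, 0], [-60, 40, 110, 0, 0], [-90, 60, 110, 0, 0]]

```text
time: 21.68
tool_pos: [0.4819, 0.2159, 0.1668]
ee_rot: [-3.141, -0.002, 0.005]
wrist_force: [-0.1, 0.6, -0.3]
width: 0.0003
```

Request:
step_arm:
  plan:
    - [[-30, 20, 0, 0, 0], [-60, 40, 0, 0, 0], [-90, 60, 0, 0, 0], [-120, 80, 0, 0, 0], [-120, 80, 0, 0, 0], [-120, 80, 0, 0, 0]]

```text
time: 22.18
tool_pos: [0.3605, 0.296, 0.1653]
ee_rot: [3.141, 0.001, 0.01]
wrist_force: [0.3, 0.7, -1.2]
width: 0.0003
```

```bash
python3 - <<'E'
from h import *
post2()
s=snap('top','t14.png'); d=snap('side','s14.png')
# compare with the first pictures: tape, stapler, mug, glue, button
for n,f,bx in(('top',s,dict(tape=(268,212,38,38),stapler=(332,148,76,44),glue=(303,300,26,24),mug=(190,112,45,65),button=(198,210,28,28),dial=(325,210,56,56))),('side',d,dict(tape=(245,210,45,38),stapler=(328,285,42,98),glue=(160,245,32,55),mug=(322,168,62,58),button=(258,168,32,28)))):
    a=cv2.imread(f'pics/{n}1.png').astype(float); b=f['frame'][:,:,::-1].astype(float)
    for k,(x,y,w,h) in bx.items():
        A=a[y:y+h,x:x+w].mean(2);B=b[y:y+h,x:x+w].mean(2); print(n,k,'diff',abs(A-B).mean().round(1),'shift',np.round(cv2.phaseCorrelate(A,B,cv2.createHanningWindow((w,h),cv2.CV_64F))[0],2))
E
```

```text
blob 20 [341.8 228.8] r 0.0304 ang 57.6
[0.3616 0.2954 0.1653] 0.008 [0.  0.2 0.1] 22.2333
top tape diff 1.0 shift [ 0.05 -0.07]
top stapler diff 0.9 shift [-0.06  0.43]
top glue diff 0.9 shift [ 0.5  -0.12]
top mug diff 0.9 shift [0.45 0.02]
top button diff 1.0 shift [0.13 0.08]
top dial diff 2.9 shift [ 0.17 -0.15]
side tape diff 1.2 shift [0.44 0.02]
side stapler diff 1.3 shift [ 0.52 -0.06]
side glue diff 1.3 shift [-0.03 -0.06]
side mug diff 1.3 shift [0.1  0.03]
side button diff 1.3 shift [ 0.05 -0.03]
```

Only the dial differs from the start pictures; the other differences are at noise level. The post is at about 56° against an expected 54.4°, and the button is back up. Handing in.

```bash
python3 -c "
from bench import robot
print(robot.close_job())"
```

```text
the job is handed in; nothing more can be done
None
```

The job is handed in after about 22 s of the 61 s allowed. I pushed the dial's post clockwise by four clicks with the shut fingertips, from the first tick to the fifth, and never gripped it. Then I pressed the start button fully down and let it come back up.

- **Dial:** the post was last measured at 57.6° from the top view and about 54° from the side view. The fifth stop is at 54.4° and stops are 30° apart, so it rests in the right click. The second click was hidden from both cameras, so I inferred it then. Later side pixels, and a view of the post at the fifth of eight ticks, confirmed the total of four.
- **Button:** the force rose to 12.9 N and the finger stalled about 6 mm below first contact, so the button was fully down. The final pictures show it back up.
- **Other objects:** the tape, stapler, mug and glue stick match the first pictures to within noise, about half a pixel. At the end the arm was clear of everything and the wrist force was about zero.
- **Disagreement:** the real fingertips were about 37 mm higher than the reported TCP height. I found this from the side view and a light touch of about 8 N on the laminator's bare top between the dial and the tape. I corrected for it in every later move.

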